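# Hang the ear syringe on the rotary stand

## Task

Turn the rotary syringe stand by its top knob until its empty hook faces the front, straight over the tab on the stand's foot. Then take the steel ear syringe out of its small white drip stand and hang it by its finger flange in that empty hook, upright and fully down, leaving the hook at the front.

Things in the scene. Friction and masses are not known exactly. Their poses are not given: they have to be found in the camera images.
- turret (a joint): Angle (rad) of the rotary stand's top, counter-clockwise from above; 0: empty hook at the front, over the tab that sticks out of the stand's round white foot (156 mm, fixed) roughly towards the robot. Starts at 0.6 to 1.4, so turn it clockwise. Light friction (0.06 N m), no spring, stops at -2 and 2. Fixed bottles up to 104 mm tall stand between the things: carry above them.
- knob_grip (a point): Point on the stand's upright turning axis, 214 mm above the worktop, to grip the knob: a grey upright bar, 12 mm thick, 52 mm long, 40 mm high (188 to 228 mm above the worktop). It turns with the top; its length lies along the line to the empty hook (x points away from that hook). Below it a 48 mm disc and a post; the hung syringes' heads end at 183 mm.
- empty_hook (a point): Seat of the empty one of 4 forked hooks (the others hold fixed syringes): between its 2 tines, level with their upper side, 135 mm up, 95 mm from the axis; x points to the axis. Tines: 8 mm bars along x, the 32 mm gap open outwards, from a cross bar 18 mm inside the point to lips 8 mm high, 36 mm outside it. The flange rests on the tines, barrel between them; enter from outside above the lips.
- syringe: Loose steel syringe, upright, 148 mm, 80 g. Origin: on its axis at the underside of the finger flange (50 mm wide, 6 thick). Above: plunger head, 22 mm wide, up to 48 mm over the origin; grip it. Below: barrel 18 mm wide; white nose cap 24 mm wide, 75 to 100 mm under the origin, loose in the 29 mm socket of a fixed white stand (foot 72 mm wide, rim 45 mm, floor 10 mm up): lift it straight out.
Mind the look-alikes: they are no part of the job. What is shaped like the syringe but orange is not meant.

How it is judged:
On the way, in this order (a step that is already met when the one before it is completed fails the run):
1. the empty hook faces the front, with the syringe not yet at it (value of joint turret between -0.2 and 0.2 rad and distance between syringe and empty_hook above 0.08 m), for 0.2 s.
2. the syringe hangs in the empty hook (horizontal distance between syringe and empty_hook below 0.016 m and z of syringe in the frame of empty_hook between -0.004 and 0.004 m), for 0.2 s.
At the end, for the whole second after the job is handed in: The empty hook faces the front (turret within 0.2 rad of 0) and the syringe hangs in it at rest, upright within 0.14 rad (8 degrees), its flange resting on the tines (underside within 4 mm of their upper side) and its axis within 16 mm of the seat point (all of step 2 and value of joint turret between -0.2 and 0.2 rad and angle between syringe's own z axis and vertical below 0.14 rad and linear speed of syringe below 0.03 m/s); the robot touches nothing.
It also fails if it takes over 61 s, if anything falls off the work surface, if the arm or the gripper's body presses on something with over 40 N, if the wrist force passes 120 N, or if a joint passes its speed limit or range.

## Robot

A 6-joint arm with a two-finger parallel gripper is mounted at the origin on a cart in front of the work surface, level with it; the furniture and walls round the work are solid. World frame = base frame: x ahead of the robot, y to its left, z up, the work surface at z = 0. Lengths are in m, angles in rad, forces in N, time in s.
With the tool pointing down it reaches from about 0.35 to 0.775 m from the base axis. Payload 5.5 kg.
Tool frame: the origin (TCP) lies on the centre line of the jaws, within the pads' length; the fingertips stand 11 mm ahead of it and the grasp point (between the pads) lies 8 mm behind it (env.tip_extent is the distance from the TCP to the fingertips, in m); z points along the fingers, y is the line along which they close (so a half turn about z gives the same grasp; the last joint's range is limited). The gripper opens to 85 mm and grips with 20 to 120 N. Pads are 22 mm wide; open, the fingers measure 114 mm over their backs; the gripper's body (76 mm by 85 mm) begins 54 mm behind the grasp point. The pads swing forward as they close: fully open they stand 13 mm farther back than shut.
Start: joints at [-1.431, 0.313, 0.046, 1.304, 0, 1.431], TCP at [0.159, -0.553, 0.242] pointing down, gripper open.
Joint ranges: [-2.76, 2.76], [-0.86, 1.69], [-1.03, 1.26], [-2.2, 2.34], [-1.47, 1.5], [-3.14, 3.14]. Speed limits (rad/s): [2.57, 2.57, 3.14, 3.14, 3.14, 3.14].

## Interface

Orientations are given as a unit quaternion [w, x, y, z].
In Python, from workcell import env gives the robot as it stands.
- The arm moves only by the shell command python3 -m jog 'ROWS' [FORCE]. ROWS is JSON, a list of rows, each a list of 5 numbers: the gripper's target within -1 to 1 (shut at 1, half-way at 0, fully open at -1), then the shift along the tool's x, y, z in m, then the turn about the tool's z in degrees. In form: [[fingers, tx, ty, tz, turn], ...]. A call has 1 to 5 rows; each row shifts and turns the commanded pose from where the row before left it, along the tool's axes as they then stand; what a row does not reach is not made up. A row lasts 1/12 s, in which the tool goes at most 41.7 mm and 7.16 degrees, less where a joint would pass 70% of its speed; a pose out of reach is approached as far as the arm can. A call is refused whole if a number of a shift passes 0.0417 or a number of a turn 7.16, either way. A call with a gripper value outside its range is refused whole. The fingers move at their own pace and stop on an object; FORCE is the grip in N (left out, the last holds). Time passes only in rows, so rows that do not move let the fingers close. It gives the time, the measured TCP pose, the force, the opening and the grip force at its end, in the units of the state.
- env.get_state(): the state, without advancing time (a new reading comes with each control period).
- env.read_camera(name): name is "side" or "top"; returns a dict with "img" (480x640x3 uint8, red, green, blue), "fov_y" (degrees; the focal length in pixels is half the picture's height over the tangent of half this angle, whatever the lens; pixels are square), "cx", "cy" (the principal point, pixels), "T" (4x4, takes a point from camera to world coordinates). Camera axes: x right, y up, looking along -z (the intrinsics and any distortion apply to the point x, -y, -z); pixel columns grow to the right and rows downward; lengths in m; the calibration is good to about 2 mm. A picture is of the moment at which its call begins. There is no depth.
- env.hand_in(): hands the job in; it is judged then, once.
The state is a dict: "clock": time; "joint_pos": joint angles; "qvel": joint speeds; "tau": joint torques, N m; "tcp_pos": TCP position; "orientation": TCP orientation; "wrist_force": force on the tool from outside, world axes, zero at the start; "ft_torque": the same for the moment, N m; "finger_gap": finger opening in m; "grip_force": force on a finger pad.
Only numpy, scipy, OpenCV 4.12 (cv2) and the standard library are available. Lean on these libraries where they do the work, as an engineer would, in place of code of your own. Each camera call takes 0.05 s, during which the arm holds its last target. There are 200 camera calls.

## Working session

There is one attempt and no reset: what is moved stays moved. The work goes in short steps, Python scripts to look and compute and a shell command to move; the robot and the scene stay as the last step left them, time stands still between calls to the robot, and variables do not carry over. Pictures are saved under pics/ and viewed, at most 11 in all, crops included, and the job is handed in when it is done.

```bash
mkdir -p pics
cat > h.py <<'E'
import numpy as np, cv2
from workcell import env
def cam(n):
    c=env.read_camera(n); c['img']=np.array(c['img']); return c
def f(c): return 240/np.tan(np.radians(c['fov_y'])/2)
def ray(c,u,v):
    T=np.array(c['T']); d=np.array([(u-c['cx'])/f(c),-(v-c['cy'])/f(c),-1.]); return T[:3,3],T[:3,:3]@d
def onz(c,u,v,z):
    o,d=ray(c,u,v); return o+d*(z-o[2])/d[2]
def proj(c,p):
    T=np.array(c['T']); q=T[:3,:3].T@(np.array(p)-T[:3,3]); return c['cx']+f(c)*q[0]/-q[2], c['cy']-f(c)*q[1]/-q[2]
def save(n,img): cv2.imwrite('pics/'+n,cv2.cvtColor(img,cv2.COLOR_RGB2BGR))
E
python3 - <<'E'
from h import *
for n in('top','side'):
    c=cam(n); save(n+'0.png',c['img']); print(n,{k:v for k,v in c.items() if k!='img'})
print(env.get_state())
E
```

```text
top {'fov_y': 53.75149652428617, 'cx': 319.7603494336188, 'cy': 240.73568297864992, 'T': array([[ 0.00550424,  0.9820243 , -0.18867429,  0.38108762],
       [-0.99995181,  0.0069389 ,  0.0069442 , -0.03840114],
       [ 0.00812856,  0.18862697,  0.98201517,  1.00971245],
       [ 0.        ,  0.        ,  0.        ,  1.        ]])}
side {'fov_y': 44.75120647863761, 'cx': 326.21480483750656, 'cy': 238.4036989660873, 'T': array([[-0.6003571 , -0.49470372,  0.62836263,  1.35762085],
       [ 0.79955398, -0.3547105 ,  0.48465853,  0.59314821],
       [-0.01687555,  0.79337803,  0.60849529,  0.91630794],
       [ 0.        ,  0.        ,  0.        ,  1.        ]])}
{'clock': 0.1, 'joint_pos': array([-1.43057203e+00,  3.13964019e-01,  4.51048087e-02,  1.30361242e+00,
       -2.06578698e-06,  1.43120003e+00]), 'qvel': array([-0.00170477, -0.00191867,  0.00294496, -0.00086375,  0.00117547,
        0.00229775]), 'tau': array([ 2.80367676e-03, -4.81727242e+01,  2.99242705e+01,  1.27965599e-02,
       -1.83213178e-04,  4.49240133e-06]), 'tcp_pos': array([ 0.15873597, -0.55220125,  0.241481  ]), 'orientation': array([-8.37651229e-04,  9.90228163e-01,  1.39454238e-01, -1.29591505e-06]), 'wrist_force': array([ 0.42435404, -0.41220099, -0.47675378]), 'ft_torque': array([ 0.01766684, -0.01920113,  0.01614823]), 'grip_force': 0.0, 'finger_gap': 0.08482226623065302}
```

View pics/top0.png

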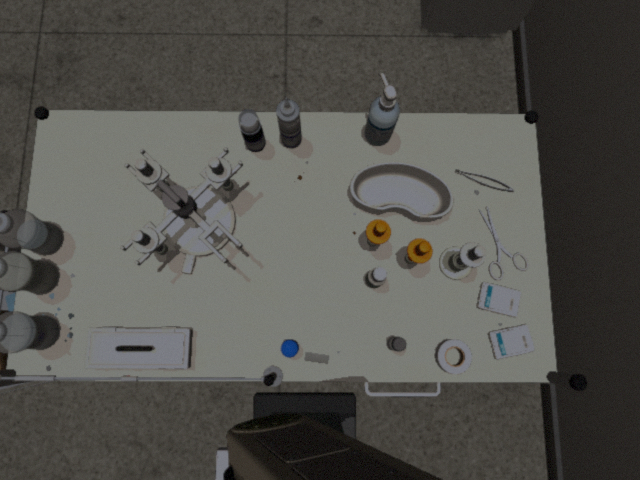

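View pics/side0.png

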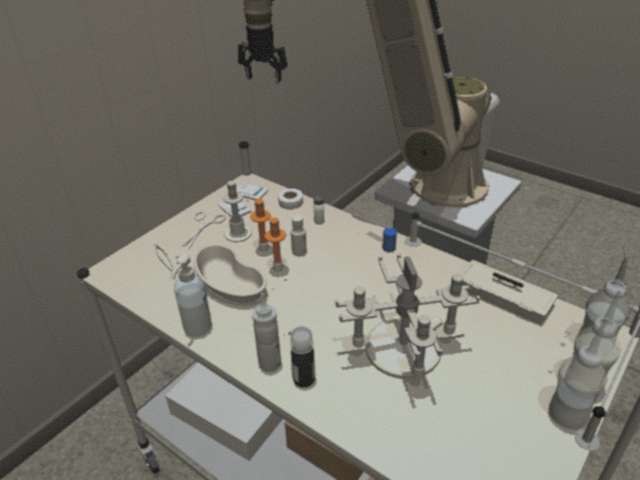

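Top view: the rotary stand is at about (200,220). Its knob is at (183,205), the empty hook at (225,240) and the foot tab at (188,265). Candidates for the syringe:
- Steel in a white drip stand, top (470,255), side (235,210). This one fits: loose steel in a small white stand.
- Orange, top (378,232) and (419,251). These are look-alikes.
- The three syringes on the stand are fixed.

I'll confirm with an enlarged crop.

Run:
```python
from h import *
t=cam('top')['img'];s=cam('side')['img']
g=lambda i,x,y,w,h:cv2.resize(i[y:y+h,x:x+w],(400,300),interpolation=cv2.INTER_CUBIC)
a=np.vstack([np.hstack([g(t,115,145,160,120+10),g(t,400,210,120,90)]),np.hstack([g(s,320,240,160,120),g(s,190,160,120,90)])])
a=np.clip(a.astype(float)*1.3,0,255).astype('uint8')
save('crop1.png',a)
```

```text
(no output)
```

View pics/crop1.png

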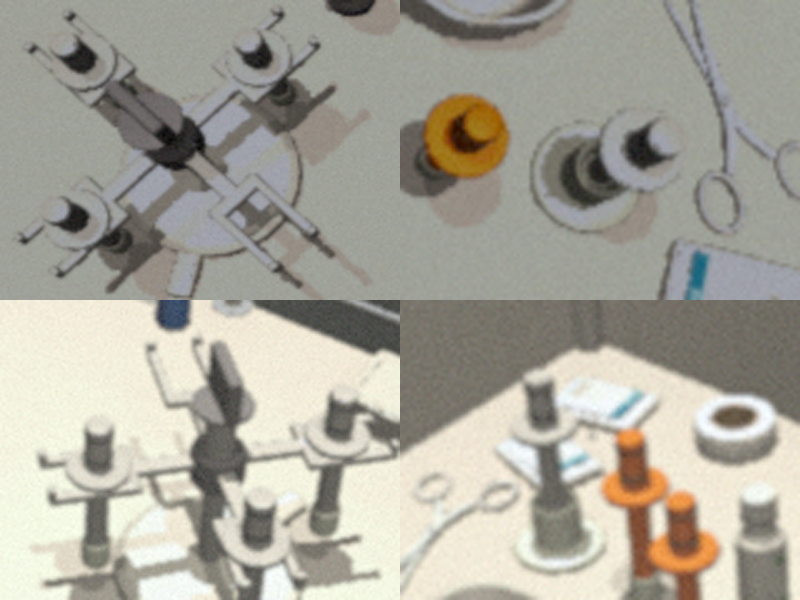

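The crop shows the steel syringe in its white drip stand, with its head at top (479,251), flange at (471,255) and side head at (232,182). The orange ones are separate, and the knob bar lies along the line to the empty hook. Next I'll turn these pixels into points.

Run:
```python
from h import *
t=cam('top');s=cam('side')
L=lambda x,y:(115+x/2.5,145+y/2.3077)
R=lambda x,y:(400+(x-400)/3.3333,210+y/3.3333)
S=lambda x,y:(190+(x-400)/3.3333,160+(y-300)/3.3333)
K=lambda x,y:(320+x/2.5,240+(y-300)/2.5)
for n,c,p,z in [('syr head',t,R(663,137),.158),('flange',t,R(638,150),.116),('head s',s,S(540,375),.158),('flange s',s,S(545,425),.116),('foot',t,R(583,175),.0),
 ('hA',t,L(70,45),.183),('hB',t,L(255,42),.183),('hC',t,L(65,210),.183),('fA',t,L(85,63),.141),('fB',t,L(262,58),.141),('fC',t,L(75,222),.141),
 ('sA',s,K(260,495),.183),('sB',s,K(97,425),.183),('sC',s,K(343,393),.183),
 ('lip1',t,L(315,232),.143),('lip2',t,L(277,275),.143),('tab end',t,L(180,292),.005),('knob far top',t,L(112,85),.228),('slip1',s,K(150,348),.143),('slip2',s,K(198,342),.143)]:
    print(n,np.round(p,1),np.round(onz(c,*p,z),4))
# white foot fit
hsv=cv2.cvtColor(t['img'],cv2.COLOR_RGB2HSV)
for p in [(205,225),(250,250),(300,250),(226,215)]: print(p,t['img'][p[1],p[0]],hsv[p[1],p[0]])
```

```text
syr head [478.9 251.1] [ 0.5275 -0.3356  0.158 ]
flange [471.4 255. ] [ 0.527  -0.3354  0.116 ]
head s [232.  182.5] [ 0.529  -0.3344  0.158 ]
flange s [233.5 197.5] [ 0.5319 -0.3331  0.116 ]
foot [454.9 262.5] [ 0.5293 -0.3373  0.    ]
hA [143.  164.5] [0.6796 0.2798 0.183 ]
hB [217.  163.2] [0.6832 0.1448 0.183 ]
hC [141. 236.] [0.5462 0.2732 0.183 ]
fA [149.  172.3] [0.6792 0.2833 0.141 ]
fB [219.8 170.1] [0.6846 0.1481 0.141 ]
fC [145.  241.2] [0.5448 0.2809 0.141 ]
sA [424. 318.] [0.6835 0.2853 0.183 ]
sB [358.8 290. ] [0.6907 0.1523 0.183 ]
sC [457.2 277.2] [0.5524 0.2829 0.183 ]
lip1 [241.  245.5] [0.5375 0.1017 0.143 ]
lip2 [225.8 264.2] [0.5024 0.1284 0.143 ]
tab end [187.  271.5] [0.5054 0.2368 0.005 ]
knob far top [159.8 181.8] [0.6323 0.2313 0.228 ]
slip1 [380.  259.2] [0.5507 0.1107 0.143 ]
slip2 [399.2 256.8] [0.5207 0.1389 0.143 ]
(205, 225) [123 126 131] [109  16 131]
(250, 250) [123 125 119] [ 40  12 125]
(300, 250) [122 123 115] [ 34  17 123]
(226, 215) [119 122 129] [111  20 129]
```

Both views agree within about 5 mm, and the heights, pitch (95 mm) and 58° hook angle are plausible. I'll rotate and raise the tool while refining the tab direction.

```bash
cat >> h.py <<'E'
from scipy.spatial.transform import Rotation as Ro
def go(x,y,z,yaw=None):
    "print the tool-axis shift from the measured pose to a world target; yaw of tool x (deg)"
    s=env.get_state(); q=s['orientation']; R=Ro.from_quat([q[1],q[2],q[3],q[0]]).as_matrix()
    y0=np.degrees(np.arctan2(R[1,0],R[0,0]))
    d=R.T@(np.array([x,y,z])-s['tcp_pos'])
    print('t',round(s['clock'],2),'tcp',np.round(s['tcp_pos'],4),'yaw',round(y0,1),'tilt',np.round(R[:,2],3),'shift',np.round(d,4),'turn',None if yaw is None else round((y0-yaw+180)%360-180,1),'gap',round(s['finger_gap'],4),'F',np.round(s['wrist_force'],1),'j',np.round(s['joint_pos'],2))
E
python3 - <<'E'
from h import *
t=cam('top'); im=cv2.GaussianBlur(t['img'],(5,5),0).astype(int)
m=((im[...,2]-im[...,0])>1).astype('uint8'); m[:,:150]=0;m[:,250:]=0;m[:185]=0;m[285:]=0
o=(m*120); save('mask.png',cv2.resize(np.hstack([o[180:290,145:255],t['img'][180:290,145:255].mean(2).astype('uint8')*1]),None,fx=3,fy=3).astype('uint8')[...,None].repeat(3,2))
for v in range(250,282,2):
    u=np.where(m[v,165:215])[0]+165; print(v,(u.min(),u.max(),len(u)) if len(u) else None)
E
a='[[-1,0,0,-0.02,-7.1],[-1,0,0,-0.02,-7.1],[-1,0,0,-0.02,-7.1],[-1,0,0,0,-7.1],[-1,0,0,0,-7.1]]'
python3 -m jog '[[-1,0,0,-0.02,-7],[-1,0,0,-0.02,-7],[-1,0,0,-0.02,-7],[-1,0,0,0,-7],[-1,0,0,0,-7]]' 40
for i in 1 2 3 4 5; do python3 -m jog '[[-1,0,0,0,-7],[-1,0,0,0,-7],[-1,0,0,0,-7],[-1,0,0,0,-7],[-1,0,0,0,-7]]' ; done | tail -1
python3 -c "
from h import *
go(.617,.2135,.30,-133.5)"
```

```text
250 (np.int64(190), np.int64(214), 19)
252 None
254 None
256 None
258 (np.int64(190), np.int64(191), 2)
260 (np.int64(189), np.int64(191), 3)
262 (np.int64(188), np.int64(191), 4)
264 (np.int64(187), np.int64(191), 5)
266 (np.int64(185), np.int64(191), 7)
268 (np.int64(184), np.int64(190), 7)
270 (np.int64(184), np.int64(190), 7)
272 (np.int64(188), np.int64(188), 1)
274 None
276 None
278 None
280 None
clock: 0.77
tcp_pos: [0.1589, -0.5535, 0.3041]
orientation: [0.002, 0.901, 0.433, -0.0]
wrist_force: [-0.2, -0.3, -0.2]
finger_gap: 0.0852
grip_force: 0.0
grip_force: 0.0
t 2.85 tcp [ 0.1588 -0.5526  0.3023] yaw -133.6 tilt [ 0. -0. -1.] shift [-0.8707  0.1969  0.0023] turn -0.1 gap 0.0852 F [ 0.8  0.5 -0.4] j [-1.43  0.31  0.18  1.45  0.   -2.24]
```

View pics/mask.png

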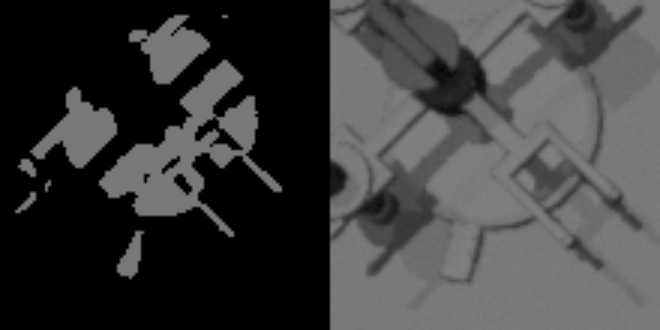

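The mask picture shows the tab from root (191,255) to end (187,273), a front direction of about 168.5°, so the turn is about 58° clockwise. Moving over the knob.

```bash
for i in 1 2 3 4; do python3 -m jog '[[-1,-0.0396,0.009,0,0],[-1,-0.0396,0.009,0,0],[-1,-0.0396,0.009,0,0],[-1,-0.0396,0.009,0,0],[-1,-0.0396,0.009,0,0]]'; done | tail -5
python3 -m jog '[[-1,-0.0396,0.009,0,0],[-1,-0.0396,0.009,0,0],[-1,0,0,0,0],[-1,0,0,0,0]]' | tail -1
python3 - <<'E'
from h import *
go(.617,.2135,.206,-133.5)
t=cam('top');s=cam('side')
g=lambda i,x,y,w,h:cv2.resize(i[y:y+h,x:x+w],(400,400),interpolation=cv2.INTER_CUBIC)
save('over.png',np.hstack([g(t['img'],115,125,140,140),g(s['img'],330,200,140,140)]))
E
```

```text
tcp_pos: [0.5797, 0.1444, 0.3023]
orientation: [0.0, -0.391, 0.92, -0.0]
wrist_force: [0.9, -1.0, -0.2]
finger_gap: 0.0857
grip_force: 0.0
grip_force: 0.0
t 4.85 tcp [0.6216 0.2138 0.2999] yaw -133.8 tilt [-0.003 -0.001 -1.   ] shift [0.0032 0.0029 0.0939] turn -0.3 gap 0.0852 F [-0.6 -0.5  0.4] j [ 0.21  0.49  0.44  1.53 -0.   -0.6 ]
```

View pics/over.png

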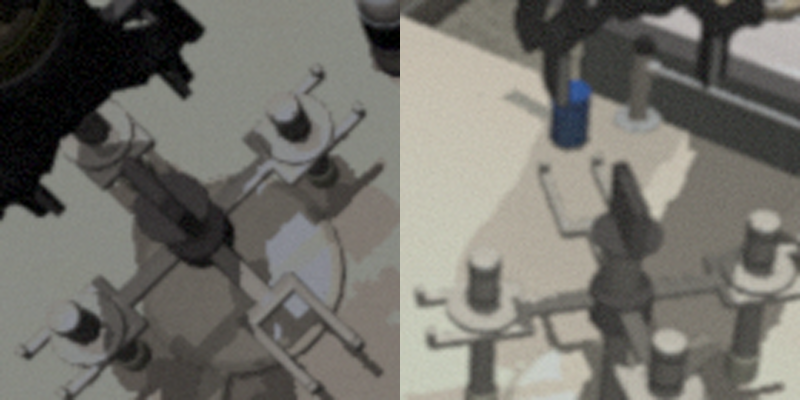

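The jaws straddle the bar line (top-crop tips at (190,95) and (60,205), bar (130,165)–(190,225)). Descending and closing.

```bash
python3 -m jog '[[-1,0.003,0.003,0.02,0],[-1,0,0,0.02,0],[-1,0,0,0.02,0],[-1,0,0,0.02,0],[-1,0,0,0.012,0]]' >/dev/null
python3 -m jog '[[0,0,0,0,0],[1,0,0,0,0],[1,0,0,0,0],[1,0,0,0,0],[1,0,0,0,0]]' 30; python3 -m jog '[[1,0,0,0,0],[1,0,0,0,0],[1,0,0,0,0],[1,0,0,0,0],[1,0,0,0,0]]'
python3 -c "
from h import *
go(.617,.2135,.206,-133.5)"
```

```text
clock: 5.78
tcp_pos: [0.6175, 0.2116, 0.2119]
orientation: [0.001, -0.391, 0.92, -0.0]
wrist_force: [0.2, 0.3, -0.7]
finger_gap: 0.0257
grip_force: 0.0
clock: 6.2
tcp_pos: [0.6158, 0.2133, 0.2117]
orientation: [0.0, -0.392, 0.92, 0.001]
wrist_force: [-5.9, 3.2, 5.7]
finger_gap: 0.0111
grip_force: 31.7
t 6.2 tcp [0.6158 0.2133 0.2117] yaw -133.9 tilt [-0.001  0.002 -1.   ] shift [-0.001  -0.0008  0.0057] turn -0.4 gap 0.0111 F [-5.9  3.2  5.7] j [ 0.21  0.47  0.21  1.31  0.   -0.6 ]
```

```bash
python3 -m jog '[[1,0,0.0015,0,0],[1,0,0,0,5],[1,0,0,0,5],[1,0,0,0,5],[1,0,0,0,5]]' | tail -3;  python3 -m jog '[[1,0,0,0,5],[1,0,0,0,5],[1,0,0,0,5],[1,0,0,0,5],[1,0,0,0,0]]'
python3 -c "
from h import *
go(.617,.2135,.206,168.5)"
```

```text
wrist_force: [-6.2, 6.6, 6.5]
finger_gap: 0.0115
grip_force: 31.9
clock: 7.03
tcp_pos: [0.6145, 0.2158, 0.2117]
orientation: [-0.0, -0.052, 0.999, 0.002]
wrist_force: [-7.4, 10.0, 6.8]
finger_gap: 0.0116
grip_force: 31.8
t 7.03 tcp [0.6145 0.2158 0.2117] yaw -174.0 tilt [-0.001  0.005 -1.   ] shift [-0.0022 -0.0026  0.0056] turn 17.5 gap 0.0116 F [-7.4 10.   6.8] j [0.21 0.47 0.21 1.31 0.   0.11]
```

```bash
python3 -m jog '[[1,0.0015,0.002,0,5],[1,0,0,0,5],[1,0,0,0,4],[1,0,0,0,3.5],[1,0,0,0,0]]' | tail -6
python3 - <<'E'
from h import *
go(.617,.2135,.206,168.5)
t=cam('top');s=cam('side')
g=lambda i,x,y,w,h:cv2.resize(i[y:y+h,x:x+w],(400,400),interpolation=cv2.INTER_CUBIC)
save('turned.png',np.hstack([g(t['img'],115,165,140,140),g(s['img'],330,200,140,140)]))
E
```

```text
clock: 7.45
tcp_pos: [0.6146, 0.217, 0.2117]
orientation: [0.001, 0.1, 0.995, 0.002]
wrist_force: [-1.1, 7.4, 3.7]
finger_gap: 0.0114
grip_force: 31.5
t 7.45 tcp [0.6146 0.217  0.2117] yaw 168.5 tilt [ 0.002  0.004 -1.   ] shift [-0.0031 -0.003   0.0057] turn -0.0 gap 0.0114 F [-1.1  7.4  3.7] j [0.21 0.47 0.21 1.3  0.   0.42]
```

View pics/turned.png

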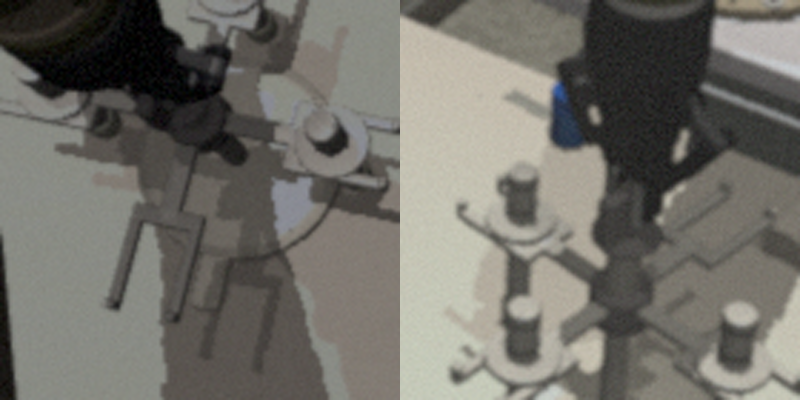

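Turned: the lips are at top-crop (112,305) and (175,320), and the tab shows at (208,285). Measuring the hook angle.

Run:
```python
from h import *
t=cam('top');s=cam('side')
L=lambda x,y:(115+x*.35,165+y*.35); K=lambda x,y:(330+(x-400)*.35,200+y*.35)
a=onz(t,*L(112,305),.143);b=onz(t,*L(175,320),.143);a2=onz(t,*L(142,212),.135);b2=onz(t,*L(201,225),.135);te=onz(t,*L(206,308),.008)
c=onz(s,*K(725,187),.143);d=onz(s,*K(770,213),.143)
print(a,b,c,d,te)
for A,B in((a,b),(c,d)):
    m=(A+B)/2; v=m-[.6146,.217,m[2]]; print('lip mid',m,'r',np.hypot(*v[:2]),'ang',np.degrees(np.arctan2(v[1],v[0])))
v=(a+b-a2-b2)/2; print('tine dir',np.degrees(np.arctan2(v[1],v[0])))
v=te-[.6146,.217,0];print('tab',np.degrees(np.arctan2(v[1],v[0])),np.hypot(*v[:2]))
```

```text
[0.48750104 0.25900938 0.143     ] [0.47809498 0.21803533 0.143     ] [0.49163505 0.22717235 0.143     ] [0.49851015 0.26599779 0.143     ] [0.50229082 0.23557545 0.008     ]
lip mid [0.48279801 0.23852235 0.143     ] r 0.13354765438471858 ang 170.72584769341856
lip mid [0.4950726  0.24658507 0.143     ] r 0.12313438107156331 ang 166.09772919283603
tine dir 169.54188918240087
tab 170.60854938339367 0.11383496096010036
```

Hook at about 169°, tab at 169–170.6°, so it's aligned. Releasing, rising, and moving over the syringe.

```bash
python3 -m jog '[[0.3,0,0,0,0],[0,0,0,0,0],[0,0,0,0,0],[0,0,0,0,0],[0,0,0,-0.01,0]]' >/dev/null
python3 -m jog '[[0,0,0,-0.02,0],[0,0,0,-0.02,0],[0,0,0,-0.02,0],[0,0,0,-0.02,0],[0,0,0,0,0]]' >/dev/null
python3 -c "
from h import *
go(.5285,-.335,.20,168.5)"
```

```text
t 8.48 tcp [0.6156 0.2146 0.3057] yaw 168.5 tilt [ 0.007  0.001 -1.   ] shift [-0.0235 -0.5562  0.1044] turn 0.0 gap 0.0427 F [-0.7  0.2  0.2] j [ 0.21  0.46  0.42  1.52 -0.    0.41]
```

```bash
for i in 1 2; do python3 -m jog '[[0,-0.0017,-0.0397,0,0],[0,-0.0017,-0.0397,0,0],[0,-0.0017,-0.0397,0,0],[0,-0.0017,-0.0397,0,0],[0,-0.0017,-0.0397,0,0]]' >/dev/null; done
python3 -m jog '[[0,-0.0017,-0.0397,0,0],[0,-0.0017,-0.0397,0,0],[0,-0.0017,-0.0397,0,0],[0,-0.0017,-0.0397,0,0],[0,0,0,0.02,0]]' >/dev/null
python3 -m jog '[[0,0,0,0.03,0],[0,0,0,0.03,0],[0,0,0,0.025,0],[0,0,0,0,0],[0,0,0,0,0]]' >/dev/null
python3 - <<'E'
from h import *
go(.5285,-.335,.134,168.5)
t=cam('top');s=cam('side')
g=lambda i,x,y,w,h:cv2.resize(i[y:y+h,x:x+w],(400,400),interpolation=cv2.INTER_CUBIC)
save('overs.png',np.clip(1.5*np.hstack([g(t['img'],400,190,110,110),g(s['img'],180,120,110,110)]).astype(float),0,255).astype('uint8'))
tip=env.get_state()['tcp_pos']+[0,0,-.011]
print(proj(t,tip),proj(s,tip))
p=[.5285,-.335,.158];print(proj(t,p),proj(s,p))
E
```

```text
t 10.15 tcp [ 0.5259 -0.3343  0.1942] yaw 168.5 tilt [-0.003  0.002 -1.   ] shift [-0.0029 -0.0003  0.0602] turn 0.0 gap 0.0423 F [0.2 0.1 0.8] j [-0.69  0.43  0.09  1.24 -0.   -0.49]
(np.float64(484.19067942895674), np.float64(248.36917244749094)) (np.float64(230.76863497902076), np.float64(172.21236575272496))
(np.float64(478.5531923574988), np.float64(250.54922148984912)) (np.float64(231.9683135241345), np.float64(182.32604565269338))
```

View pics/overs.png

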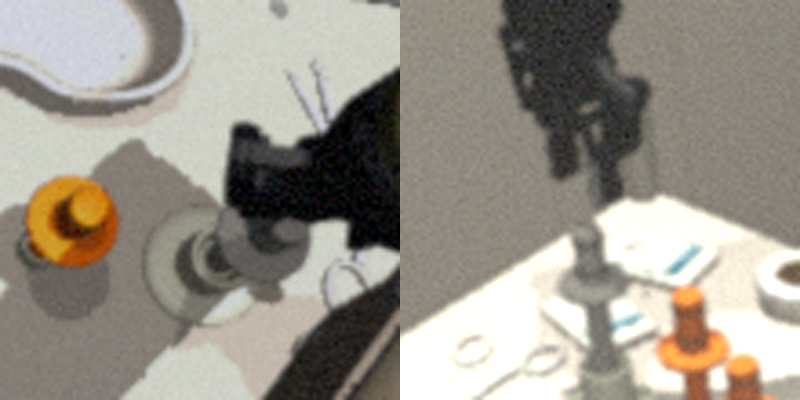

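The fingers straddle the head (side-crop tips (563,160) and (605,185), head (587,232)), matching the projection. Descending to grasp.

```bash
python3 -m jog '[[0,-0.003,0,0.015,0],[0,0,0,0.015,0],[0,0,0,0.015,0],[0,0,0,0.012,0],[0,0,0,0,0]]'; python3 -m jog '[[0.5,0,0,0,0],[1,0,0,0,0],[1,0,0,0,0],[1,0,0,0,0],[1,0,0,0,0]]' 40
python3 -c "
from h import *
go(.5285,-.335,.254,168.5)"
```

```text
clock: 10.67
tcp_pos: [0.53, -0.3353, 0.1382]
orientation: [-0.0, 0.1, 0.995, 0.0]
wrist_force: [0.4, 0.7, -0.4]
finger_gap: 0.0429
grip_force: 0.0
clock: 11.08
tcp_pos: [0.531, -0.3364, 0.1406]
orientation: [0.002, 0.1, 0.995, -0.001]
wrist_force: [0.4, -0.3, 5.6]
finger_gap: 0.0208
grip_force: 39.8
t 11.08 tcp [ 0.531  -0.3364  0.1406] yaw 168.5 tilt [ 0.003 -0.003 -1.   ] shift [ 0.0023  0.0007 -0.1134] turn 0.0 gap 0.0208 F [ 0.4 -0.3  5.6] j [-0.69  0.46  0.01  1.12 -0.   -0.49]
```

Gripped with a 21 mm gap. Lifting straight up.

```bash
python3 -m jog '[[1,0,0,-0.008,0],[1,0,0,-0.015,0],[1,0,0,-0.02,0],[1,0,0,-0.03,0],[1,0,0,-0.03,0]]'; python3 -m jog '[[1,0,0,-0.025,0],[1,0,0,0,0],[1,0,0,0,0]]' |tail -2
python3 - <<'E'
from h import *
go(.445,.250,.264,168.5)
t=cam('top');s=cam('side')
g=lambda i,x,y,w,h:cv2.resize(i[y:y+h,x:x+w],(400,400),interpolation=cv2.INTER_CUBIC)
save('lift.png',np.clip(1.5*np.hstack([g(t['img'],400,190,110,110),g(s['img'],180,90,150,150)]).astype(float),0,255).astype('uint8'))
E
```

```text
clock: 11.5
tcp_pos: [0.5291, -0.3347, 0.242]
orientation: [-0.001, 0.1, 0.995, 0.001]
wrist_force: [-0.1, 0.8, -0.4]
finger_gap: 0.0207
grip_force: 39.3
finger_gap: 0.0209
grip_force: 39.3
t 11.75 tcp [ 0.5306 -0.3359  0.2686] yaw 168.5 tilt [ 0.003 -0.003 -1.   ] shift [0.2004 0.5572 0.0029] turn 0.0 gap 0.0209 F [ 0.2 -0.7 -1.8] j [-0.69  0.41  0.25  1.41  0.   -0.49]
```

View pics/lift.png

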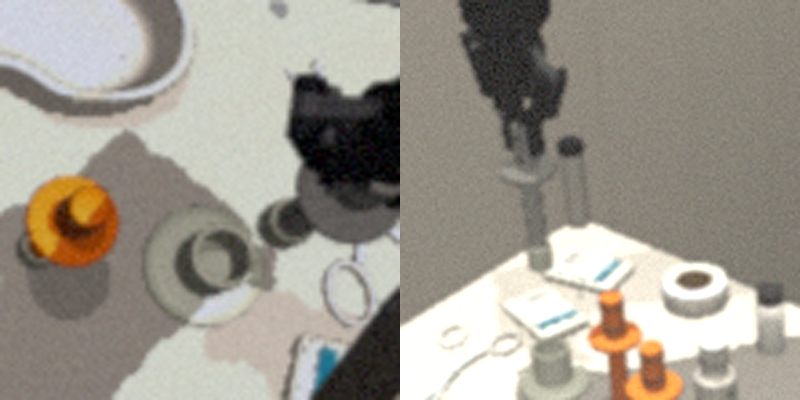

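Lifted clear: the socket is empty at top-crop (215,260) and the syringe hangs straight below the jaws in the side view (flange (528,172), nose (541,265)). Raising a bit more to clear the orange ones, then carrying.

```bash
python3 - <<'E'
from h import *
s=cam('side')
for z in (.24,.241,.245,.235): print(z,np.round(proj(s,[.5295,-.335,z]),1))
print('nose',[ (z,np.round(proj(s,[.5295,-.335,z]),1)) for z in(.135,.14,.145)])
E
python3 -m jog '[[1,0,0,-0.02,0],[1,0,0,-0.02,0],[1,0.013,0.037,0,0],[1,0.0134,0.0372,0,0],[1,0.0134,0.0372,0,0]]' >/dev/null
for i in 1 2; do python3 -m jog '[[1,0.0134,0.0372,0,0],[1,0.0134,0.0372,0,0],[1,0.0134,0.0372,0,0],[1,0.0134,0.0372,0,0],[1,0.0134,0.0372,0,0]]' >/dev/null; done
python3 -m jog '[[1,0.0134,0.0372,0,0],[1,0.0134,0.0372,0,0],[1,0,0,0,0],[1,0,0,0,0]]'
python3 -c "
from h import *
go(.445,.250,.180,168.5)"
```

```text
0.24 [227.7 153. ]
0.241 [227.6 152.7]
0.245 [227.4 151.2]
0.235 [227.9 154.9]
nose [(0.135, array([232.8, 190.4])), (0.14, array([232.5, 188.7])), (0.145, array([232.3, 187. ]))]
clock: 13.48
tcp_pos: [0.4427, 0.2528, 0.3046]
orientation: [-0.001, 0.098, 0.995, -0.001]
wrist_force: [0.0, 0.2, -0.3]
finger_gap: 0.0208
grip_force: 39.5
t 13.48 tcp [0.4427 0.2528 0.3046] yaw 168.8 tilt [-0.003 -0.001 -1.   ] shift [-0.0031 -0.002   0.1246] turn 0.3 gap 0.0208 F [ 0.   0.2 -0.3] j [ 0.36  0.18  0.02  1.42 -0.    0.56]
```

```bash
python3 -m jog '[[1,-0.002,-0.002,0.025,0],[1,0,0,0.03,0],[1,0,0,0.03,0],[1,0,0,0.025,0],[1,0,0,0.011,0]]' >/dev/null; python3 -m jog '[[1,0,0,0,0],[1,0,0,0,0]]' >/dev/null
python3 - <<'E'
from h import *
go(.523,.2345,.180,168.5)
t=cam('top');s=cam('side')
g=lambda i,x,y,w,h:cv2.resize(i[y:y+h,x:x+w],(400,400),interpolation=cv2.INTER_CUBIC)
save('enter.png',np.clip(1.4*np.hstack([g(t['img'],100,180,120,120),g(s['img'],370,190,130,130)]).astype(float),0,255).astype('uint8'))
E
```

```text
t 14.07 tcp [0.4452 0.2472 0.1844] yaw 168.4 tilt [-0.003 -0.001 -1.   ] shift [-0.0787  0.0032  0.0042] turn -0.1 gap 0.0209 F [-0.5 -0.7 -0.1] j [ 0.35  0.21 -0.23  1.13 -0.    0.55]
```

View pics/enter.png

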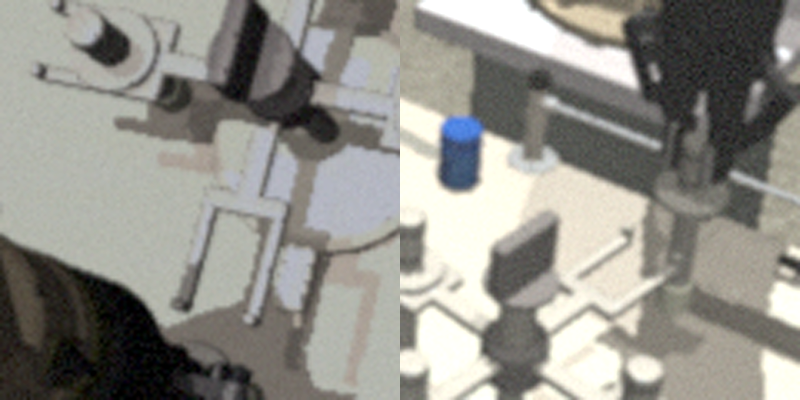

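Enter view: the hook lips are at top-crop (185,303) and (252,320), with crossbar corners (208,195) and (288,208). The syringe is outside the hook, flange at side-crop (691,192). Checking the line-up.

Run:
```python
from h import *
t=cam('top');s=cam('side')
L=lambda x,y:(100+x*.3,180+y*.3); K=lambda x,y:(370+(x-400)*.325,190+y*.325)
l1=onz(t,*L(185,303),.143);l2=onz(t,*L(252,320),.143);k1=onz(t,*L(208,195),.135);k2=onz(t,*L(288,208),.135)
m=(l1+l2)/2;k=(k1+k2)/2;v=m-k;print('top lips',m,'bar',k,'dir',np.degrees(np.arctan2(v[1],v[0])))
q1=onz(s,*K(628,232),.143);q2=onz(s,*K(672,268),.143);print('side lips',q1,q2,(q1+q2)/2)
fl=K(691,190);print('flange',fl,[np.round(onz(s,*fl,z)[:2],4) for z in(.156,.16,.164)])
no=K(679,297);print('nose',no,[np.round(onz(s,*no,z)[:2],4) for z in(.066,.07,.076)])
print(proj(s,[.445,.2485,.159]))
```

```text
top lips [0.4845056 0.23804   0.143    ] bar [0.54776653 0.2281816  0.135     ] dir 171.14243218701975
side lips [0.49107746 0.22767567 0.143     ] [0.50678596 0.26773925 0.143     ] [0.49893171 0.24770746 0.143     ]
flange (464.575, 251.75) [array([0.442 , 0.2474]), array([0.4468, 0.2492]), array([0.4516, 0.2511])]
nose (460.675, 286.525) [array([0.447 , 0.2532]), array([0.4512, 0.2548]), array([0.4577, 0.2572])]
(np.float64(464.5783864297109), np.float64(251.5571818594792))
```

```bash
python3 -m jog '[[1,-0.005,0.0035,0,0],[1,-0.015,0,0,0],[1,-0.015,0,0,0],[1,-0.015,0,0,0],[1,-0.012,0,0,0]]'|grep force;python3 -m jog '[[1,-0.01,0,0,0],[1,-0.006,0,0,0],[1,0,0,0,0],[1,0,0,0,0]]'|grep force
python3 - <<'E'
from h import *
go(.523,.235,.163,168.5)
t=cam('top');s=cam('side')
g=lambda i,x,y,w,h:cv2.resize(i[y:y+h,x:x+w],(400,400),interpolation=cv2.INTER_CUBIC)
save('in.png',np.clip(1.4*np.hstack([g(t['img'],100,180,120,120),g(s['img'],350,200,100,100)]).astype(float),0,255).astype('uint8'))
E
```

```text
wrist_force: [0.6, 0.1, -0.7]
grip_force: 39.5
wrist_force: [-0.7, 1.3, -0.5]
grip_force: 39.5
t 15.02 tcp [0.5227 0.2366 0.1851] yaw 168.5 tilt [-0.001 -0.    -1.   ] shift [-0.0006 -0.0015  0.0221] turn 0.0 gap 0.0206 F [-0.7  1.3 -0.5] j [ 0.29  0.33 -0.07  1.17  0.    0.49]
```

View pics/in.png

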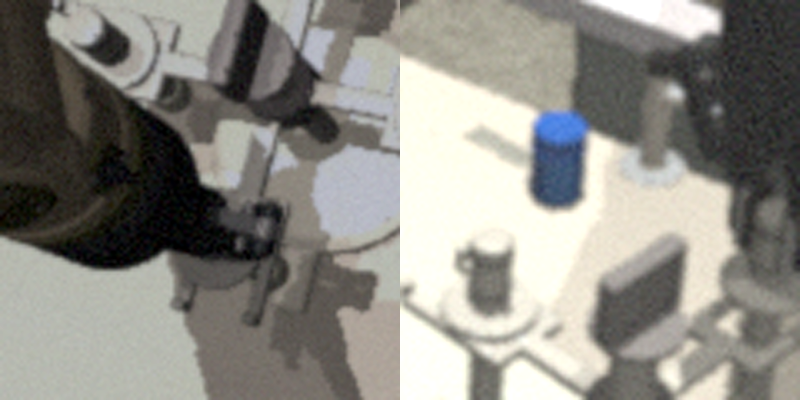

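The picture shows the barrel between the tines, with the lips unmoved at top-crop (185,303) and (253,320), and no contact force. Lowering until contact.

```bash
python3 -m jog '[[1,0,0,0.005,0],[1,0,0,0.005,0],[1,0,0,0.004,0],[1,0,0,0,0]]'|grep -E "tcp|wrist";python3 -m jog '[[1,0,0,0.002,0],[1,0,0,0,0]]'|grep -E "tcp|wrist";python3 -m jog '[[1,0,0,0.0015,0],[1,0,0,0,0]]'|grep -E "tcp|wrist"
```

```text
tcp_pos: [0.5218, 0.2365, 0.1699]
wrist_force: [-0.3, -1.1, -1.1]
tcp_pos: [0.5226, 0.2366, 0.1688]
wrist_force: [-0.6, 1.0, -0.5]
tcp_pos: [0.5229, 0.2366, 0.1676]
wrist_force: [0.6, -0.3, -0.4]
```

```bash
for i in 1 ; do python3 -m jog '[[1,0,0,0.002,0],[1,0,0,0,0]]'|grep -E "tcp|wrist"; done;python3 -m jog '[[1,0,0,0.0015,0],[1,0,0,0,0]]'|grep -E "tcp|wrist"
```

```text
tcp_pos: [0.5231, 0.2367, 0.1657]
wrist_force: [0.1, 0.4, 0.4]
tcp_pos: [0.5233, 0.2371, 0.1655]
wrist_force: [-1.3, -0.3, 5.3]
```

Contact at TCP 0.1655, which is consistent with the seat height. Releasing gently and rising.

```bash
python3 -m jog '[[1,0,0,0.0005,0],[0.4,0,0,0,0],[0.2,0,0,0,0],[0,0,0,0,0],[0,0,0,0,0]]'|grep -E "wrist|gap"; python3 -m jog '[[0,0,0,-0.01,0],[0,0,0,-0.02,0],[0,0,0,-0.03,0],[0,0,0,-0.03,0],[0,0,0,-0.03,0]]'|grep wrist
python3 -m jog '[[0,0.03,0,-0.02,0],[0,0.03,0,-0.01,0],[0,0.03,0,0,0],[0,0.03,0,0,0],[0,0,0,0,0]]'|grep -E "tcp|wrist"
python3 - <<'E'
from h import *
t=cam('top');s=cam('side')
for p in([.523,.236,.141],[.523,.236,.183]): print(np.round(proj(t,p),1),np.round(proj(s,p),1))
g=lambda i,x,y,w,h:cv2.resize(i[y:y+h,x:x+w],(400,400),interpolation=cv2.INTER_CUBIC)
save('final.png',np.clip(1.4*np.hstack([g(t['img'],100,180,120,120),g(s['img'],370,190,120,120)]).astype(float),0,255).astype('uint8'))
E
```

```text
wrist_force: [0.8, 0.1, 0.3]
finger_gap: 0.0426
wrist_force: [1.2, 0.4, -0.4]
tcp_pos: [0.4007, 0.261, 0.3155]
wrist_force: [-0.9, -0.1, -0.2]
[168.4 252.9] [440.2 276.1]
[161.1 249. ] [442.4 259.9]
```

View pics/final.png

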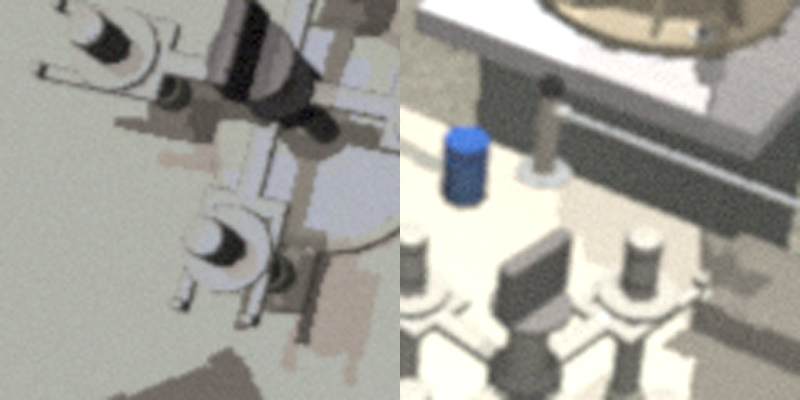

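The final view shows the syringe hanging upright between the tines, with its head at top-crop (205,240) and flange at (227,248), like the fixed ones. The hook is over the tab and the gripper is clear.

```bash
python3 -c "
from workcell import env
print(env.hand_in())"
```

```text
the job is handed in; nothing more can be done
None
```

I turned the stand until its empty hook was at the front, within about 2° of the tab in the camera view, hung the steel syringe in it upright and fully down, and handed in the job at about 17 s; the hand-in returned no verdict.

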